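Roll the sample tote along the roller lane and lift it onto the scale

TASK

A tote of metal samples waits on the roller lane to be weighed. Draw the lane's red-knobbed hold-back bolt all the way out, roll the tote along the rollers, without lifting it, until it rests fully against the yellow end stop, then lift it off by its handle and set it down gently on the bench scale so that it stands flat inside the raised edge of the pan. Keep both samples in the tote, never shove or drop it, and leave the brass weights and the loupe where they are.

Things in the scene. Friction and masses are not known exactly. Their poses are not given: they have to be found in the camera images.
- lane: Fixed roller lane, 410 x 95 mm, set crosswise in front of the robot. Origin on the bench below its middle; x = direction of travel (towards the end stop, to the robot's right), y = across, away from the robot. 14 level free-turning steel rollers (19 mm, pitch 28 mm), tops at z = 60 mm; aluminium side frames, 87 mm apart, up to z = 74 mm, guide the tote with 5 mm play each side.
- lane_stop (a point): Centre of the contact face of the yellow end stop with two rubber buffers, at roller-top height (lane x = +190 mm, z = 60 mm); axes as the lane. A tote that is fully home has its centre 54 mm upstream of this point.
- bolt (a joint): Hold-back bolt, a 10 mm steel rod that slides level across the lane, 23 mm above the roller tops at lane x = -40 mm, and blocks the tote. 0 m = shot (its tip is in the middle of the lane), 0.045 m = fully drawn towards the robot (lane -y), clear of the tote. Sliding friction 1.5 N; it stays where it is left.
- bolt_knob (a point): Grip point on the bolt's upright red knob (12 mm thick, vertical), 15 mm below its top and 22 mm above the bolt's axis, z = 105 mm. It moves with the bolt, along lane -y as the bolt is drawn; axes as the lane. The bolt guide lies 22 mm from the knob's axis on the lane side when the bolt is shot.
- tote_handle (a point): Centre of the tote's handle: a black grip bar 68 mm long (along the tote's x), 13 mm thick (y), 15 mm high, fixed 86 mm above the tote's underside over its middle. Axes as the tote.
- tote: Loose grey open tote, 108 mm long (x) by 76 mm wide (y), walls 38 mm high, floor 3 mm, with an upright fixed wire handle along its length (top at 94 mm). Origin at the centre of its underside, z up. About 0.6 kg with the two samples. It starts on the rollers upstream of the bolt, its x about along the lane.
- sample_disc: Steel disc sample, diameter 58 mm, 15 mm high, lying loose in the tote; origin at the centre of its underside.
- sample_bush: Flanged steel bush sample, diameter 31 mm, 25 mm high, standing loose in the tote; origin at the centre of its underside.
- scale: Fixed white bench scale, 168 mm (x) by 158 mm (y), steel pan on top, blank display and keys on its front edge (its -x side, towards the robot); origin on the bench.
- scale_pan (a point): Centre of the pan's floor, 47 mm above the bench. Axes as the scale: the pan is 92 mm (x) by 124 mm (y) inside, with a raised edge 7 mm high and 3 mm thick all round. The tote goes in with its long side along this y, either way round (8 mm play each side).
- weight_0: Loose brass check weight, diameter 38 mm, 28 mm high, bystander; origin at the centre of its underside.
- weight_1: Loose brass check weight, diameter 30 mm, 26 mm high, bystander; origin at the centre of its underside.
- weight_2: Loose brass check weight, diameter 24 mm, 32 mm high, bystander; origin at the centre of its underside.
- loupe: Loose black stand loupe, diameter 39 mm, 32 mm high, bystander; origin at the centre of its underside.

How it is judged:
On the way, in this order (a step that is already met when the one before it is completed fails the run):
1. the hold-back bolt is drawn all the way out (value of joint bolt above 0.04 m), for 0.2 s.
2. the tote stands on the rollers, at rest against the end stop (x of tote in the frame of lane_stop above -0.058 m and y of tote in the frame of lane_stop between -0.008 and 0.008 m and z of tote in the frame of lane_stop between -0.003 and 0.004 m and linear speed of tote below 0.03 m/s), for 0.2 s.
At the end, for the whole second after the job is handed in: the tote stands released and at rest, flat on the floor of the scale's pan inside the raised edge (within 11 mm of its centre each way, underside within 4 mm of the pan floor, level within 0.05 rad), its long side along the pan's long side within 0.2 rad, with both samples lying in it (x of tote in the frame of scale_pan between -0.011 and 0.011 m and y of tote in the frame of scale_pan between -0.011 and 0.011 m and z of tote in the frame of scale_pan between -0.003 and 0.004 m and angle between the x axis of tote and the y axis of scale, either way round below 0.2 rad and angle between tote's own z axis and vertical below 0.05 rad and linear speed of tote below 0.02 m/s and distance between each of sample_disc, sample_bush and tote below 0.05 m and z of sample_disc in the frame of tote below 0.015 m and z of sample_bush in the frame of tote below 0.02 m); the robot touches nothing.
It fails at once if the tote is lifted more than 15 mm off the rollers over the lane anywhere more than 36 mm short of the end stop (z of tote in the frame of lane above 0.075 m and x of tote in the frame of lane between -0.25 and 0.1 m and y of tote in the frame of lane between -0.06 and 0.06 m).
It fails at once if the tote is shoved along the lane faster than 0.5 m/s (linear speed of tote above 0.5 m/s and z of tote in the frame of lane below 0.075 m and x of tote in the frame of lane below 0.2 m and y of tote in the frame of lane between -0.06 and 0.06 m).
It fails at once if the tote is dropped or thrown: it moves faster than 0.45 m/s while the fingers do not touch it (linear speed of tote above 0.45 m/s and contact force between the fingers and tote below 0.1 N).
It fails at once if the tote is tipped by more than 0.5 rad (angle between tote's own z axis and vertical above 0.5 rad).
It fails at once if a brass weight or the loupe is moved by more than 30 mm (distance of any of weight_0, weight_1, weight_2, loupe from where it was at the start of the episode above 0.03 m).
It also fails if it takes over 54 s, if anything falls off the work surface, if the arm or the gripper's body presses on something with over 40 N, if the wrist force passes 120 N, or if a joint passes its speed limit or range.

ROBOT

A 6-joint arm with a two-finger parallel gripper is mounted at the origin on a cart in front of the work surface, level with it; the furniture and walls round the work are solid. World frame = base frame: x ahead of the robot, y to its left, z up, the work surface at z = 0. Lengths are in m, angles in rad, forces in N, time in s.
With the tool pointing down it reaches from about 0.225 to 0.875 m from the base axis. Payload 3.4 kg.
Tool frame: the origin (TCP) lies at the very end of the fingers, on their centre line; the grasp point (between the pads) lies behind it (manip.tcp_to_grasp is the z of the grasp point in the tool frame, in m); z points along the fingers, y is the direction in which the jaws open and shut (so a half turn about z gives the same grasp; the last joint's range is limited). The gripper opens to 85 mm and grips with 20 to 120 N. Pads are 22 mm wide; open, the fingers measure 114 mm over their backs; the gripper's body (76 mm by 85 mm) begins 54 mm behind the grasp point. The pads swing forward as they close: fully open they stand 13 mm farther back than shut.
Start: joints at [1.114, 0.276, 1.505, -0, 1.361, -0.121], TCP at [0.189, 0.543, 0.231] pointing down, gripper open.
Joint ranges: [-2.89, 2.89], [-0.75, 2.08], [0.22, 2.7], [-1.18, 4.32], [0.11, 2.71], [-2.7, 2.7]. Speed limits (rad/s): [2.57, 2.57, 3.14, 3.14, 3.14, 3.14].

INTERFACE

Orientations are given as a unit quaternion [w, x, y, z].
In Python, from rig import manip, eyes gives the robot as it stands.
- The arm moves only by the tool servo_tool, never from a script. Its argument "increments" is a list of rows, each an object with "slide": the shift along the tool's x, y, z in m, a list of three; "spin": the turn about the tool's z in degrees. A call has 1 to 8 rows; each row shifts and turns the commanded pose from where the row before left it, along the tool's axes as they then stand; what a row does not reach is not made up. A row lasts 1/10 s, in which the tool goes at most 50 mm and 8.59 degrees, less where a joint would pass 70% of its speed; a pose out of reach is approached as far as the arm can. A call is refused whole if a number of a shift passes 0.05 or a number of a turn 8.59, either way. A call with a gripper value outside its range is refused whole. "hand" is the opening, from 0 (shut) to 1 (fully open), set as the call begins (left out, the last holds). The fingers move at their own pace and stop on an object; "newtons" is the grip in N (left out, the last holds). Time passes only in rows, so rows that do not move let the fingers close. It gives the time, the measured TCP pose, the force and the opening at its end, in the units of the state.
- manip.get_state(): the state, without advancing time (a new reading comes with each control period).
- eyes.get_image(name): name is "side" or "top"; returns the picture (400x640x3 uint8, blue, green, red); there is no depth.
- eyes.calibration(name): a dict with "fx", "fy", "cx", "cy" (pixels), "k1" (the pictures are not rectified: a ray, as slopes to the right and down, at radius r is drawn at 1 + k1 r^2 times it, then the intrinsics apply), "rvec" (rotation vector, rad) and "tvec" (3), from world to camera coordinates, as OpenCV has them. Camera axes: x right, y down, z forward; pixel columns grow to the right and rows downward; lengths in m; the calibration is good to about 2 mm. A picture is of the moment at which its call begins. calibration takes no time and is no camera call.
- manip.sign_off(): hands the job in, once; it reports no verdict.
The state is a dict: "clock": time; "qpos": joint angles; "qd": joint speeds; "effort": joint torques, N m; "position": TCP position; "ee_rot": TCP orientation; "contact_force": force on the tool from outside, world axes, zero at the start; "moment": the same for the moment, N m; "width": finger opening in m.
Only numpy, scipy, OpenCV 4.12 (cv2) and the standard library are available. Lean on these libraries where they do the work, as an engineer would, in place of code of your own. Each camera call takes 0.05 s, during which the arm holds its last target.

## Working session

There is one attempt and no reset: what is moved stays moved. The work goes in short steps, Python scripts to look and compute and a tool call to move; the robot and the scene stay as the last step left them, time stands still between calls to the robot, and variables do not carry over. Pictures are saved under pics/ and viewed, and the job is handed in when it is done.

Besides the shell and the picture viewer there is one more tool, called after "Call:" by a JSON object that holds its "api" and its "payload", one argument or row to a line. servo_tool: Moves the arm, as the interface text tells. Its arguments: {"type":"object","properties":{"increments":{"type":"array","items":{"type":"object","properties":{"slide":{"type":"array","items":{"type":"number"}},"spin":{"type":"number"}}}},"hand":{"type":"number"},"newtons":{"type":"number"}},"required":["increments"]}

```bash
mkdir -p pics; ls; python3 - <<'E'
from rig import manip, eyes
import cv2
s=manip.get_state();print(s);print(manip.tcp_to_grasp)
for n in("side","top"):
    cv2.imwrite(f"pics/{n}0.png",eyes.get_image(n));print(eyes.calibration(n))
E
```

```text
pics
{'clock': 0.0, 'qpos': array([ 1.11398877e+00,  2.76596317e-01,  1.50614312e+00,  2.63582224e-05,
        1.36069286e+00, -1.21028539e-01]), 'qd': array([ 0.00031619,  0.00107699, -0.00108583,  0.00051099,  0.00220114,
       -0.00044271]), 'effort': array([ 1.41999983e-03, -4.16780019e+01, -2.45799834e+01,  2.44985158e-04,
        1.11838154e-02, -2.05148922e-05]), 'position': array([0.18924142, 0.54240532, 0.23043498]), 'ee_rot': array([-2.74423387e-04,  1.67104557e-01,  9.85938751e-01, -8.78024220e-04]), 'contact_force': array([0.04232268, 0.0084141 , 0.54468307]), 'moment': array([ 0.03705891, -0.00272471,  0.02303954]), 'width': 0.08548586844456539}
-0.0187
{'fx': 414.4542983355077, 'fy': 414.4542983355077, 'cx': 319.92621012844376, 'cy': 191.01577825674892, 'k1': -0.06104912310592103, 'rvec': array([ 2.10178895, -0.3705956 ,  0.23691458]), 'tvec': array([-0.48305888,  0.20839056,  0.74191257])}
{'fx': 475.5715612041416, 'fy': 475.5715612041416, 'cx': 323.4299091280917, 'cy': 201.47852764240142, 'k1': 0.00848095577380918, 'rvec': array([ 2.224006  , -2.20605041,  0.0431203 ]), 'tvec': array([0.01291043, 0.49912203, 1.14438344])}
```

View pics/side0.png

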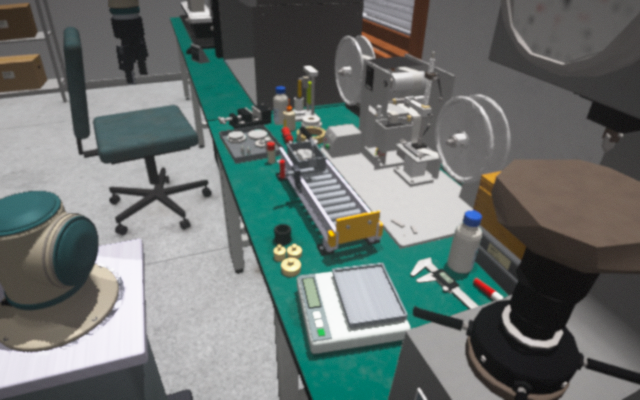

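View pics/top0.png

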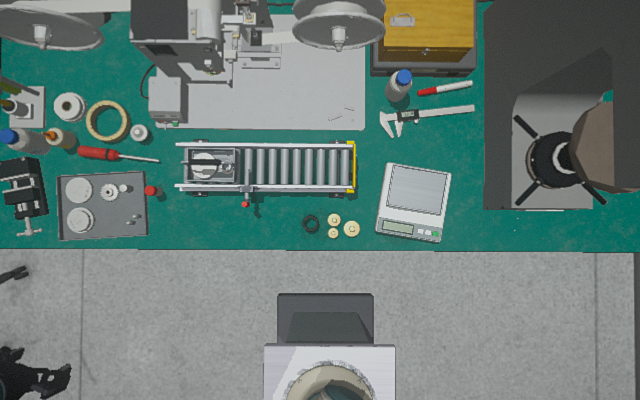

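The top view shows the lane at about (180-357, 140-195), knob near (245,204), tote at (212,165) and scale at (415,200). The side view shows the same things from the right. Next I'll enlarge both.

```bash
python3 - <<'E'
import cv2
t=cv2.imread("pics/top0.png");s=cv2.imread("pics/side0.png")
cv2.imwrite("pics/t1.png",cv2.resize(t[130:250,170:370],None,fx=4,fy=4,interpolation=cv2.INTER_CUBIC))
cv2.imwrite("pics/t2.png",cv2.resize(t[150:250,290:460],None,fx=4.5,fy=4.5,interpolation=cv2.INTER_CUBIC))
cv2.imwrite("pics/s1.png",cv2.resize(s[110:260,240:400],None,fx=4,fy=4,interpolation=cv2.INTER_CUBIC))
cv2.imwrite("pics/s2.png",cv2.resize(s[220:360,250:420],None,fx=4,fy=4,interpolation=cv2.INTER_CUBIC))
E
```

```text
(no output)
```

View pics/t1.png

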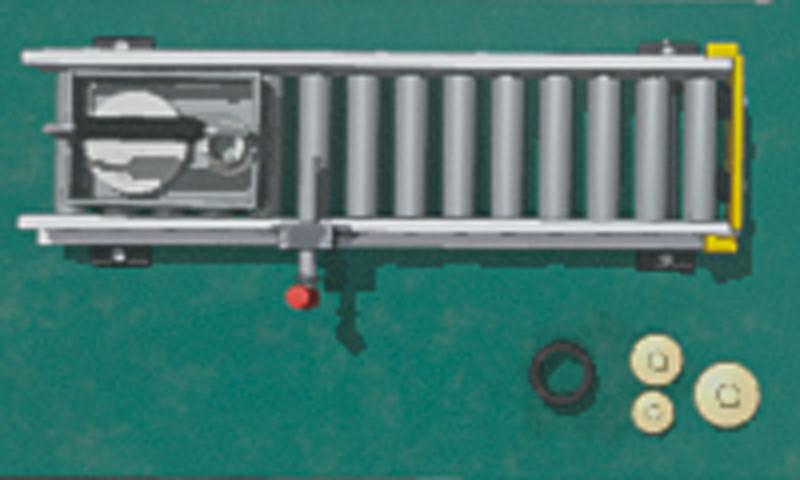

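View pics/t2.png

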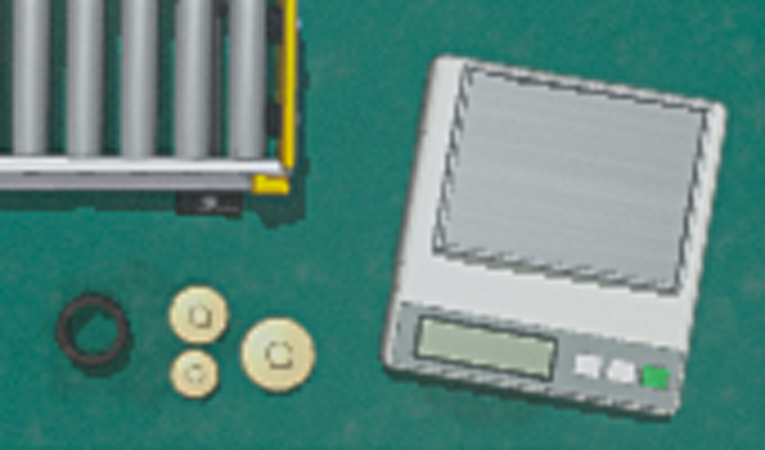

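View pics/s1.png

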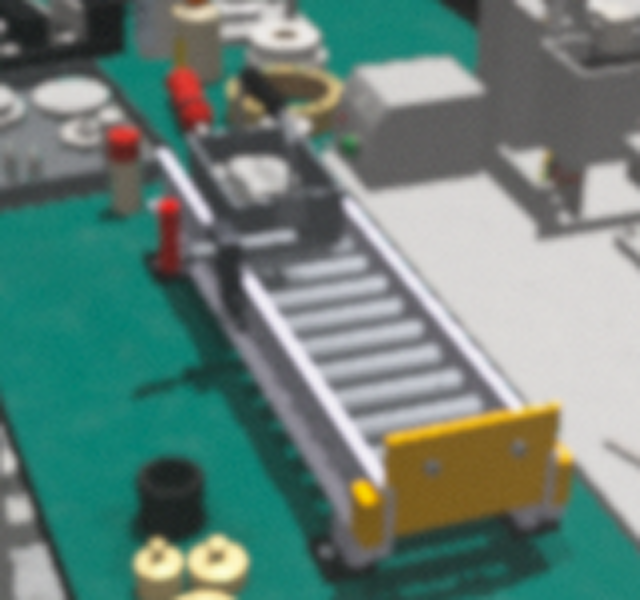

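View pics/s2.png

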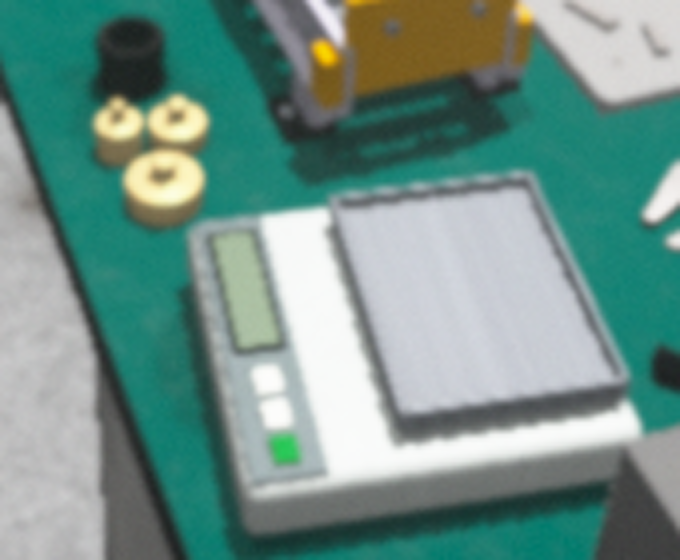

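t1: knob top (303,296), handle bar from about (75,128) to (205,128), and rails meeting the stop at x≈737. t2: pan rim corners at (466,65), (709,108), (678,291) and (436,250). The side crops show the same points.

```bash
cat > h.py <<'E'
import numpy as np, cv2
from rig import manip, eyes
from scipy.optimize import least_squares
C={n:eyes.calibration(n) for n in("side","top")}
def ray(n,u,v):
    c=C[n];x=(u-c['cx'])/c['fx'];y=(v-c['cy'])/c['fy']
    a,b=x,y
    for _ in range(20):
        f=1+c['k1']*(a*a+b*b);a,b=x/f,y/f
    R=cv2.Rodrigues(c['rvec'])[0]
    o=-R.T@c['tvec'];d=R.T@np.array([a,b,1.]);return o,d/np.linalg.norm(d)
def proj(n,P):
    c=C[n];R=cv2.Rodrigues(c['rvec'])[0];p=R@np.asarray(P)+c['tvec']
    a,b=p[0]/p[2],p[1]/p[2];f=1+c['k1']*(a*a+b*b)
    return np.array([a*f*c['fx']+c['cx'],b*f*c['fy']+c['cy']])
def plane(n,uv,z):
    o,d=ray(n,*uv);return o+d*(z-o[2])/d[2]
def tri(uvt,uvs):
    o1,d1=ray('top',*uvt);o2,d2=ray('side',*uvs)
    A=np.stack([d1,-d2],1);t=np.linalg.lstsq(A,o2-o1,rcond=None)[0]
    p,q=o1+d1*t[0],o2+d2*t[1];return (p+q)/2,np.linalg.norm(p-q)
def cr(o,f):
    return lambda u,v:(o[0]+(u+.5)/f-.5,o[1]+(v+.5)/f-.5)
t1=cr((170,130),4);t2=cr((290,150),4.5);s1=cr((240,110),4);s2=cr((250,220),4)
E
python3 - <<'E'
from h import *
np.set_printoptions(precision=4,suppress=True)
print('knob',tri(t1(303,296),s1(169,203)),plane('top',t1(303,296),.12))
print('rail', [plane('top',t1(*p),.074) for p in((25,56),(732,64),(20,222),(735,228))])
print('stop top corners', tri(t1(740,55),s1(556,408)),tri(t1(737,230),s1(388,438)))
print('bar',[plane('top',t1(*p),.1535) for p in((75,128),(205,128))])
print('bar tri',tri(t1(75,128),s1(245,72)),tri(t1(205,128),s1(283,108)))
print('tote rim',[plane('top',t1(*p),.098) for p in((65,72),(262,72),(265,208),(65,208))])
pt=[(466,65),(709,108),(678,291),(436,250)];ps=[(525,177),(628,382),(400,420),(332,200)]
for a,b in zip(pt,ps):print('pan',tri(t2(*a),s2(*b)),plane('top',t2(*a),.054))
for n,p in dict(loupe=(563,376),w=(657,360),w2=(653,412),w0=(727,395)).items():print(n,plane('top',t1(*p),.03))
E
```

```text
knob (array([0.4893, 0.1879, 0.123 ]), np.float64(0.001375314815432251)) [0.49   0.1882 0.12  ]
rail [array([0.626 , 0.3543, 0.074 ]), array([ 0.6255, -0.0479,  0.074 ]), array([0.5316, 0.3556, 0.074 ]), array([ 0.5317, -0.0502,  0.074 ])]
stop top corners (array([ 0.6252, -0.0496,  0.101 ]), np.float64(0.003252499764556201)) (array([ 0.5296, -0.0493,  0.1042]), np.float64(0.001604472934655113))
bar [array([0.5768, 0.3039, 0.1535]), array([0.5774, 0.2357, 0.1535])]
bar tri (array([0.5764, 0.3059, 0.147 ]), np.float64(0.0022036025054423514)) (array([0.5773, 0.2363, 0.151 ]), np.float64(0.0007889468575076162))
tote rim [array([0.6138, 0.3249, 0.098 ]), array([0.615 , 0.2158, 0.098 ]), array([0.5392, 0.2132, 0.098 ]), array([0.5382, 0.3237, 0.098 ])]
pan (array([ 0.5856, -0.1441,  0.0512]), np.float64(0.0021011623892617415)) [ 0.5863 -0.1441  0.054 ]
pan (array([ 0.5654, -0.2708,  0.0518]), np.float64(0.00025459016237245057)) [ 0.5651 -0.2702  0.054 ]
pan (array([ 0.4701, -0.2552,  0.0498]), np.float64(0.0004556840742852465)) [ 0.4703 -0.2542  0.054 ]
pan (array([ 0.4909, -0.1294,  0.0527]), np.float64(0.0010679024645280104)) [ 0.4904 -0.129   0.054 ]
loupe [0.4457 0.0477 0.03  ]
w [ 0.4556 -0.0078  0.03  ]
w2 [ 0.4249 -0.0057  0.03  ]
w0 [ 0.4352 -0.0494  0.03  ]
```

Call:
{"api": "servo_tool", "payload": {
  "increments": [
    {"spin": -6.4},
    {"spin": -6.4},
    {"spin": -6.4},
    {"slide": [-0.02, -0.025, 0.001]},
    {"slide": [-0.025, -0.03, 0.002]},
    {"slide": [-0.025, -0.03, 0.002]},
    {"slide": [-0.025, -0.03, 0.002]},
    {"slide": [-0.025, -0.03, 0.002]}
  ],
  "hand": 0.6,
  "newtons": 40
}}

```text
$.increments[0]: bad value
```

Call:
{"api": "servo_tool", "payload": {
  "increments": [
    {"slide": [0, 0, 0], "spin": -6.4},
    {"slide": [0, 0, 0], "spin": -6.4},
    {"slide": [0, 0, 0], "spin": -6.4},
    {"slide": [-0.02, -0.025, 0.001], "spin": 0},
    {"slide": [-0.025, -0.03, 0.002], "spin": 0},
    {"slide": [-0.025, -0.03, 0.002], "spin": 0},
    {"slide": [-0.025, -0.03, 0.002], "spin": 0},
    {"slide": [-0.025, -0.03, 0.002], "spin": 0}
  ],
  "hand": 0.6,
  "newtons": 40
}}

```text
clock: 0.9
position: [0.3099, 0.3964, 0.2219]
ee_rot: [-0.0, 0.0, 1.0, -0.0]
contact_force: [0.2, 0.0, -0.7]
width: 0.0514
```

Call:
{"api": "servo_tool", "payload": {
  "increments": [
    {"slide": [-0.026, -0.03, 0.002], "spin": 0},
    {"slide": [-0.026, -0.03, 0.002], "spin": 0},
    {"slide": [-0.026, -0.03, 0.004], "spin": 0},
    {"slide": [-0.026, -0.03, 0.008], "spin": 0},
    {"slide": [-0.026, -0.03, 0.01], "spin": 0},
    {"slide": [-0.026, -0.03, 0.012], "spin": 0},
    {"slide": [-0.022, -0.0275, 0.01], "spin": 0},
    {"slide": [0, 0, 0], "spin": 0}
  ]
}}

```text
clock: 1.7
position: [0.489, 0.1867, 0.1725]
ee_rot: [-0.001, 0.003, 1.0, -0.001]
contact_force: [-0.8, 0.8, -0.3]
width: 0.0513
```

```bash
python3 - <<'E'
from h import *
print(manip.get_state()['position'])
t=eyes.get_image('top');s=eyes.get_image('side')
a=cv2.resize(t[150:230,200:300],None,fx=4,fy=4,interpolation=cv2.INTER_CUBIC)
b=cv2.resize(s[90:190,240:340],None,fx=4,fy=4,interpolation=cv2.INTER_CUBIC)
a=cv2.copyMakeBorder(a,0,80,0,0,0)
cv2.imwrite('pics/k1.png',np.hstack([a,b]))
E
```

```text
[0.48902455 0.18674904 0.17245146]
```

View pics/k1.png

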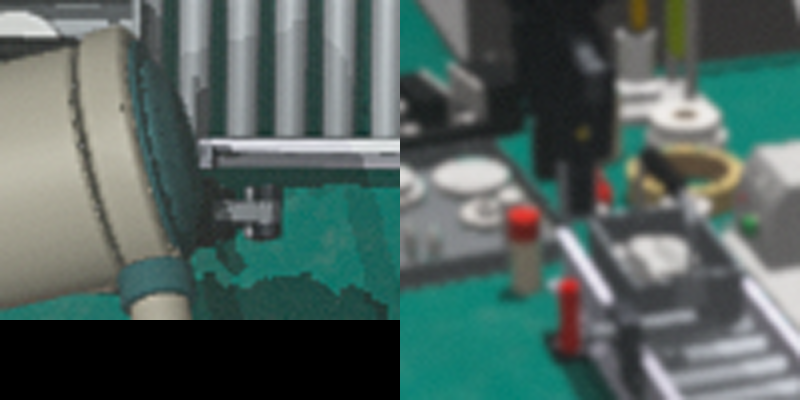

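The gripper hangs directly above the knob: fingertips at about (284,141) in the side view, knob top at (282,161). I can go down.

Call:
{"api": "servo_tool", "payload": {
  "increments": [
    {"slide": [0, 0.0005, 0.02], "spin": 0},
    {"slide": [0, 0.0005, 0.025], "spin": 0},
    {"slide": [0, 0, 0.025], "spin": 0},
    {"slide": [0, 0, 0.0165], "spin": 0},
    {"slide": [0, 0, 0], "spin": 0}
  ]
}}

```text
clock: 2.3
position: [0.4845, 0.192, 0.0861]
ee_rot: [-0.003, -0.001, 1.0, -0.0]
contact_force: [-0.9, -0.3, -0.2]
width: 0.0512
```

Call:
{"api": "servo_tool", "payload": {
  "increments": [
    {"slide": [0, 0, 0], "spin": 0},
    {"slide": [0, 0, 0], "spin": 0},
    {"slide": [0, 0, 0], "spin": 0},
    {"slide": [0, 0, 0], "spin": 0},
    {"slide": [0, 0, 0], "spin": 0},
    {"slide": [0, 0, 0], "spin": 0}
  ],
  "hand": 0,
  "newtons": 30
}}

```text
clock: 2.9
position: [0.488, 0.1915, 0.0891]
ee_rot: [0.001, 0.0, 1.0, 0.0]
contact_force: [-1.6, 0.2, 6.9]
width: 0.0113
```

Call:
{"api": "servo_tool", "payload": {
  "increments": [
    {"slide": [0.008, 0, 0], "spin": 0},
    {"slide": [0.01, 0, 0], "spin": 0},
    {"slide": [0.01, 0, 0], "spin": 0},
    {"slide": [0.01, 0, 0], "spin": 0},
    {"slide": [0.006, 0, 0], "spin": 0},
    {"slide": [0.002, 0, 0], "spin": 0},
    {"slide": [0, 0, 0], "spin": 0}
  ]
}}

```text
clock: 3.6
position: [0.448, 0.1915, 0.0892]
ee_rot: [0.007, -0.0, 1.0, 0.001]
contact_force: [13.5, -1.6, -4.2]
width: 0.0117
```

```bash
python3 - <<'E'
from h import *
s0=manip.get_state();print(s0['position'],s0['contact_force'])
t=eyes.get_image('top');s=eyes.get_image('side')
a=cv2.resize(t[150:230,200:300],None,fx=4,fy=4,interpolation=cv2.INTER_CUBIC)
b=cv2.resize(s[100:200,240:340],None,fx=4,fy=4,interpolation=cv2.INTER_CUBIC)
a=cv2.copyMakeBorder(a,0,80,0,0,0)
cv2.imwrite('pics/k2.png',np.hstack([a,b]))
E
```

```text
[0.4479966  0.19148877 0.08924975] [13.49520436 -1.5965103  -4.19227282]
```

View pics/k2.png

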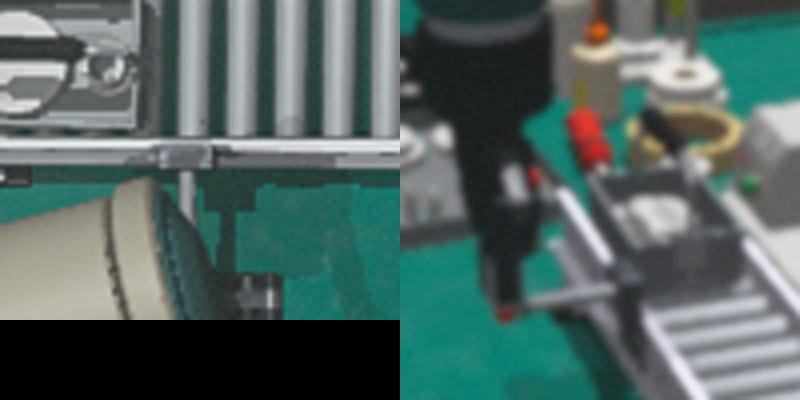

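The tip is inside the guide and the lane is clear. The 13.5 N suggests the bolt has reached its end; I'll pull a little more to check that.

Call:
{"api": "servo_tool", "payload": {
  "increments": [
    {"slide": [0.003, 0, 0], "spin": 0},
    {"slide": [0, 0, 0], "spin": 0},
    {"slide": [0, 0, 0], "spin": 0}
  ]
}}

```text
clock: 4.0
position: [0.448, 0.1915, 0.0894]
ee_rot: [0.01, -0.0, 1.0, 0.001]
contact_force: [18.1, -3.0, -8.3]
width: 0.0113
```

Hard stop: the force rises but the position doesn't change. Release, go up, and turn.

Call:
{"api": "servo_tool", "payload": {
  "increments": [
    {"slide": [-0.005, 0, 0], "spin": 0},
    {"slide": [0, 0, 0], "spin": 0}
  ]
}}

```text
clock: 4.2
position: [0.4479, 0.1915, 0.0892]
ee_rot: [0.005, 0.0, 1.0, 0.001]
contact_force: [5.7, -1.4, 2.0]
width: 0.0115
```

Call:
{"api": "servo_tool", "payload": {
  "increments": [
    {"slide": [0, 0, 0], "spin": 0},
    {"slide": [0, 0, 0], "spin": 0},
    {"slide": [0, 0, 0], "spin": 0},
    {"slide": [0, 0, -0.03], "spin": 0},
    {"slide": [0, 0, -0.04], "spin": 0},
    {"slide": [0, 0, -0.04], "spin": 0},
    {"slide": [0, 0, -0.02], "spin": 0},
    {"slide": [0, 0, 0], "spin": 0}
  ],
  "hand": 0.5
}}

```text
clock: 5.0
position: [0.4446, 0.1919, 0.2207]
ee_rot: [0.003, 0.0, 1.0, 0.001]
contact_force: [0.4, -1.0, -0.1]
width: 0.0425
```

Call:
{"api": "servo_tool", "payload": {
  "increments": [
    {"slide": [0, 0, 0], "spin": 8},
    {"slide": [0, 0, 0], "spin": 8.5},
    {"slide": [0, 0, 0], "spin": 8.5},
    {"slide": [0, 0, 0], "spin": 8.5},
    {"slide": [0, 0, 0], "spin": 8.5},
    {"slide": [0, 0, 0], "spin": 8.5},
    {"slide": [0, 0, 0], "spin": 8.5},
    {"slide": [0, 0, 0], "spin": 8.5}
  ],
  "hand": 0.7
}}

```text
clock: 5.8
position: [0.4417, 0.191, 0.2158]
ee_rot: [-0.001, 0.558, 0.83, -0.001]
contact_force: [-0.1, 0.0, 0.6]
width: 0.0598
```

Call:
{"api": "servo_tool", "payload": {
  "increments": [
    {"slide": [0, 0, 0], "spin": 8.5},
    {"slide": [0, 0, 0], "spin": 8.5},
    {"slide": [0, 0, 0], "spin": 5.5},
    {"slide": [0, 0, 0], "spin": 0}
  ]
}}

```text
clock: 6.2
position: [0.4419, 0.191, 0.216]
ee_rot: [-0.001, 0.707, 0.707, -0.002]
contact_force: [-0.3, 0.2, 0.1]
width: 0.0599
```

```bash
python3 - <<'E'
from h import *
s0=manip.get_state();print(s0['position'],s0['ee_rot'])
t=eyes.get_image('top');s=eyes.get_image('side')
a=cv2.resize(t[130:230,170:270],None,fx=4,fy=4,interpolation=cv2.INTER_CUBIC)
b=cv2.resize(s[100:200,240:340],None,fx=4,fy=4,interpolation=cv2.INTER_CUBIC)
cv2.imwrite('pics/k3.png',np.hstack([a,b]))
E
```

```text
[0.44186045 0.19101176 0.21604799] [-0.00101535  0.70721841  0.70699273 -0.00153982]
```

View pics/k3.png

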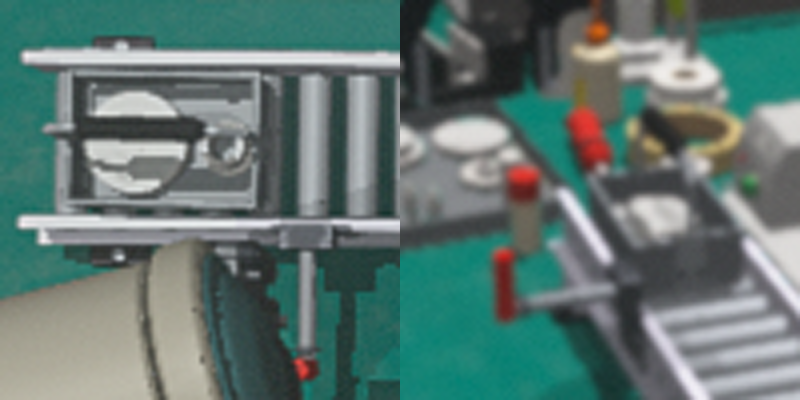

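```bash
python3 - <<'E'
from h import *
c=cr((240,100),4)
print(tri(t1(306,368),c(103,255)),plane('top',t1(306,368),.12),plane('top',t1(306,380),.12))
# fit side-only with y=.188,z=.12
for x in(.4445,.448,.4525):print(x,proj('side',[x,.189,.12]),c(103,250))
E
```

```text
(array([0.44956335, 0.18607702, 0.12254296]), np.float64(0.0028569163673386653)) [0.45089983 0.18608467 0.12      ] [0.44438806 0.18600515 0.12      ]
0.4445 [263.6181906  164.11264196] (265.375, 162.125)
0.448 [265.07833089 163.88928396] (265.375, 162.125)
0.4525 [266.95117813 163.60287562] (265.375, 162.125)
```

Estimated travel is about 40 mm, close to the threshold, so I'll measure it more precisely from the red blob in the side view.

```bash
python3 - <<'E'
from h import *
im0=cv2.imread('pics/side0.png');im1=eyes.get_image('side');cv2.imwrite('pics/side_k.png',im1)
def blob(im,r):
    y0,y1,x0,x1=r;p=im[y0:y1,x0:x1].astype(float);w=np.clip(p[...,2]-1.6*np.maximum(p[...,1],p[...,0])-15,0,None)
    yy,xx=np.mgrid[y0:y1,x0:x1];m=w.sum();return (w*xx).sum()/m,(w*yy).sum()/m,m
a=blob(im0,(155,185,272,292));b=blob(im1,(158,186,255,275));print(a,b)
# fit x along lane: knob centre y,z known-ish
for u in (a,b):
    f=lambda p:proj('side',[p[0],p[1],.1])-np.array(u[:2])
    print(least_squares(f,[.47,.19]).x)
    print(least_squares(lambda p:f([p[0],.188])[:1],[.47]).x)
E
```

```text
(np.float64(281.9042518397383), np.float64(165.55053147996728), np.float64(2446.0)) (np.float64(265.6364473078693), np.float64(168.38460653474456), np.float64(1738.3999999999999))
[0.49288079 0.20459449]
[0.48805016]
[0.45201129 0.20315162]
[0.44814062]
```

```bash
python3 - <<'E'
from h import *
t0=cv2.imread('pics/top0.png');t=eyes.get_image('top')
def red(p):p=p.astype(float);return (p[...,2]-np.maximum(p[...,1],p[...,0])).astype(int)
print(red(t0[198:212,238:254]));print(red(t[214:230,238:254]))
# tip of bolt initially
print(plane('top',t1(319,157),.083), [proj('top',[x,.188,.12]) for x in(.489,.449,.444)])
E
```

```text
[[ -84  -79  -86  -89  -86  -83  -39   -6   -8   -8   -6  -58  -95  -45
   -26  -32]
 [ -88  -82  -85  -93  -90  -69  -12  -11  -13  -13   -5  -15  -47  -31
   -26  -31]
 [ -88  -86  -91 -108 -108  -82  -31   -7  -12   -7  -11  -47  -78  -30
   -34  -29]
 [ -84  -90  -94 -101  -44   41   61   74   27    2  -10  -66  -92  -34
   -29  -32]
 [ -86  -99  -99  -44   80  129  132  123  110   39   35  -19  -82  -38
   -33  -33]
 [ -92 -104  -90    9  137  136  128  128  128   61   41   16  -76  -91
   -71  -80]
 [ -82  -97  -86   26  144  137  128  130  128   60   37   17  -83  -92
   -88  -96]
 [ -98 -102  -92  -16  114  147  143  139  130   60   37    2  -83  -84
   -89  -96]
 [ -96  -98 -106  -88   -9  109  141  113   67   37   25  -26  -82  -81
   -81  -96]
 [ -93  -95  -96 -102  -97  -48  -33  -31  -29  -34  -81  -92  -89  -78
   -79  -81]
 [ -88  -91  -93  -95  -98 -104 -104 -107  -97  -97 -101  -95  -88  -85
   -81  -87]
 [ -91  -86  -89  -89  -83  -94  -91  -89 -104  -89  -89  -88  -92 -104
  -100  -99]
 [ -89  -91 -104  -90  -81  -82  -83  -87  -96  -86  -87  -85  -90  -97
  -100  
[... 610 characters left out ...]
-63 -68 -66 -64]
 [-11 -10  -8  -3  -9  18  86 137 133  62  36   6 -59 -58 -66 -62]
 [-10 -10 -12  -3  -7  -7  58 142 121  55  37   3 -65 -62 -66 -62]
 [ -7 -12  -9  -9  -8  -7  47 125  57  33   4 -63 -69 -59 -68 -68]
 [ -9 -12 -11  -8  -4  -6  -2   5 -52 -49 -62 -69 -59 -62 -64 -66]
 [-10 -14 -16 -10  -5  -4 -15 -51 -97 -92 -73 -64 -62 -61 -65 -63]
 [-10 -10  -8 -10  -5  -5 -10 -46 -99 -98 -71 -65 -66 -65 -67 -66]
 [-12 -12  -8 -10  -2   0  -7 -47 -92 -90 -69 -69 -66 -69 -70 -69]
 [-10  -9 -13  -9  -6  -4  -6 -47 -89 -89 -68 -66 -71 -65 -64 -39]]
[0.56925148 0.18569796 0.083     ] [array([245.45556194, 204.08658315]), array([245.23055132, 222.4934003 ]), array([245.2022531 , 224.79691487])]
```

Image shift of the knob is 18.0 px ≈ 39 mm. The initial bolt tip at x≈0.569 instead of 0.579 suggests the bolt wasn't fully shot to begin with, but I'd like to be certain. I'll push the knob outward from the lane side with closed fingers.

Call:
{"api": "servo_tool", "payload": {
  "increments": [
    {"slide": [-0.001, 0.02, 0], "spin": 0},
    {"slide": [-0.001, 0.02, 0], "spin": 0},
    {"slide": [0, 0, 0.01], "spin": 0},
    {"slide": [0, 0, 0.01], "spin": 0},
    {"slide": [0, 0, 0], "spin": 0},
    {"slide": [0, 0, 0], "spin": 0}
  ],
  "hand": 0
}}

```text
clock: 7.0
position: [0.4819, 0.1891, 0.1971]
ee_rot: [-0.001, 0.707, 0.707, -0.001]
contact_force: [-0.0, 0.4, -0.2]
width: -0.0004
```

Call:
{"api": "servo_tool", "payload": {
  "increments": [
    {"slide": [0, 0, 0.03], "spin": 0},
    {"slide": [0, 0, 0.035], "spin": 0},
    {"slide": [0, 0, 0.03], "spin": 0},
    {"slide": [0, 0, 0.005], "spin": 0},
    {"slide": [0, 0, 0], "spin": 0}
  ]
}}

```text
clock: 7.5
position: [0.4827, 0.1892, 0.0977]
ee_rot: [-0.0, 0.707, 0.707, -0.001]
contact_force: [-0.1, -0.3, -0.4]
width: -0.0002
```

Call:
{"api": "servo_tool", "payload": {
  "increments": [
    {"slide": [0, -0.005, 0], "spin": 0},
    {"slide": [0, -0.005, 0], "spin": 0},
    {"slide": [0, -0.005, 0], "spin": 0},
    {"slide": [0, 0, 0], "spin": 0}
  ]
}}

```text
clock: 7.9
position: [0.4692, 0.1895, 0.0992]
ee_rot: [0.001, 0.707, 0.707, 0.002]
contact_force: [2.3, 0.4, 2.1]
width: -0.0001
```

Call:
{"api": "servo_tool", "payload": {
  "increments": [
    {"slide": [0, -0.004, 0], "spin": 0},
    {"slide": [0, -0.003, 0], "spin": 0},
    {"slide": [0, -0.003, 0], "spin": 0},
    {"slide": [0, 0, 0], "spin": 0}
  ]
}}

```text
clock: 8.3
position: [0.4691, 0.1896, 0.0997]
ee_rot: [0.007, 0.707, 0.707, 0.009]
contact_force: [18.8, -1.7, -11.5]
width: -0.0002
```

The knob stays put under 18.8 N, so the bolt is at its hard stop. Back off, rise, and move over the handle.

Call:
{"api": "servo_tool", "payload": {
  "increments": [
    {"slide": [0, 0.006, 0], "spin": 0},
    {"slide": [0, 0.008, 0], "spin": 0},
    {"slide": [0, 0, -0.04], "spin": 0},
    {"slide": [0, 0, -0.045], "spin": 0},
    {"slide": [0, 0, -0.035], "spin": 0},
    {"slide": [0, 0, 0], "spin": 0}
  ],
  "hand": 0.55
}}

```text
clock: 8.9
position: [0.4749, 0.19, 0.2231]
ee_rot: [0.002, 0.707, 0.707, 0.004]
contact_force: [0.7, 0.5, -0.0]
width: 0.047
```

Call:
{"api": "servo_tool", "payload": {
  "increments": [
    {"slide": [0.02, 0.025, 0], "spin": 0},
    {"slide": [0.02, 0.027, 0], "spin": 0},
    {"slide": [0.02, 0.027, 0], "spin": 0},
    {"slide": [0.0195, 0.023, 0], "spin": 0},
    {"slide": [0, 0, 0.02], "spin": 0},
    {"slide": [0, 0, 0.01], "spin": 0},
    {"slide": [0, 0, 0], "spin": 0}
  ]
}}

```text
clock: 9.6
position: [0.5719, 0.2678, 0.185]
ee_rot: [-0.002, 0.707, 0.707, -0.003]
contact_force: [-0.6, -0.1, -0.5]
width: 0.047
```

```bash
python3 - <<'E'
from h import *
s0=manip.get_state();print(s0['position'],s0['ee_rot'])
t=eyes.get_image('top');s=eyes.get_image('side')
a=cv2.resize(t[130:230,170:270],None,fx=4,fy=4,interpolation=cv2.INTER_CUBIC)
b=cv2.resize(s[90:190,240:340],None,fx=4,fy=4,interpolation=cv2.INTER_CUBIC)
cv2.imwrite('pics/k4.png',np.hstack([a,b]))
E
```

```text
[0.57193133 0.26784624 0.18500383] [-0.00152603  0.70735064  0.70685474 -0.00302005]
```

View pics/k4.png

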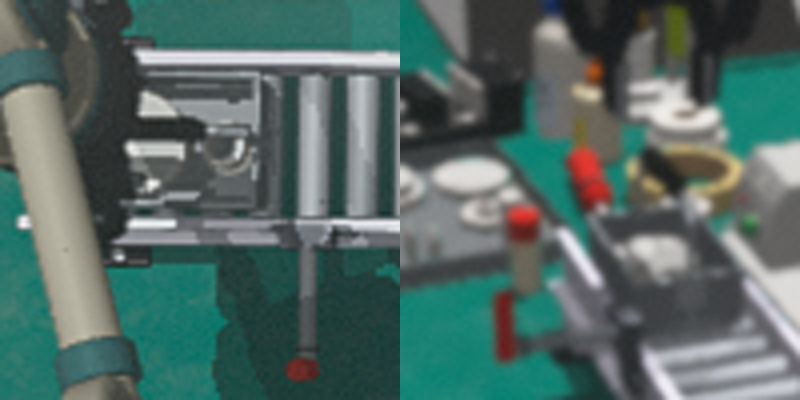

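The open fingers straddle the handle in the side view, at (615,100) and (705,100) with the handle at (655,165). The bolt is well out, with its knob at (302,368). Go down and grip.

Call:
{"api": "servo_tool", "payload": {
  "increments": [
    {"slide": [0.001, 0.004, 0.015], "spin": 0},
    {"slide": [0, 0, 0.02], "spin": 0},
    {"slide": [0, 0, 0.018], "spin": 0},
    {"slide": [0, 0, 0.005], "spin": 0},
    {"slide": [0, 0, 0], "spin": 0}
  ]
}}

```text
clock: 10.2
position: [0.5779, 0.2693, 0.129]
ee_rot: [-0.0, 0.707, 0.707, -0.001]
contact_force: [-0.1, -0.2, -0.1]
width: 0.0471
```

Call:
{"api": "servo_tool", "payload": {
  "increments": [
    {"slide": [0, 0, 0], "spin": 0},
    {"slide": [0, 0, 0], "spin": 0},
    {"slide": [0, 0, 0], "spin": 0},
    {"slide": [0, 0, 0], "spin": 0},
    {"slide": [0, 0, 0], "spin": 0}
  ],
  "hand": 0,
  "newtons": 50
}}

```text
clock: 10.7
position: [0.5782, 0.2699, 0.1308]
ee_rot: [0.0, 0.707, 0.707, 0.0]
contact_force: [-3.5, 1.1, 5.5]
width: 0.0118
```

Call:
{"api": "servo_tool", "payload": {
  "increments": [
    {"slide": [-0.01, 0, 0], "spin": 0},
    {"slide": [-0.018, 0, 0], "spin": 0},
    {"slide": [-0.02, 0, 0], "spin": 0},
    {"slide": [-0.02, 0, 0], "spin": 0},
    {"slide": [-0.02, 0, 0], "spin": 0},
    {"slide": [-0.02, 0, 0], "spin": 0},
    {"slide": [-0.015, 0, 0], "spin": 0},
    {"slide": [-0.007, 0, 0], "spin": 0}
  ]
}}

```text
clock: 11.5
position: [0.5784, 0.1384, 0.1308]
ee_rot: [0.0, 0.708, 0.707, 0.0]
contact_force: [-1.9, 1.2, 4.7]
width: 0.0122
```

Call:
{"api": "servo_tool", "payload": {
  "increments": [
    {"slide": [-0.01, 0, 0], "spin": 0},
    {"slide": [-0.018, 0, 0], "spin": 0},
    {"slide": [-0.02, 0, 0], "spin": 0},
    {"slide": [-0.02, 0, 0], "spin": 0},
    {"slide": [-0.018, 0, 0], "spin": 0},
    {"slide": [-0.014, 0, 0], "spin": 0},
    {"slide": [-0.01, 0, 0], "spin": 0},
    {"slide": [-0.004, 0, 0], "spin": 0}
  ]
}}

```text
clock: 12.3
position: [0.5785, 0.0245, 0.1308]
ee_rot: [0.001, 0.708, 0.707, 0.0]
contact_force: [-2.3, 0.9, 6.0]
width: 0.0119
```

Call:
{"api": "servo_tool", "payload": {
  "increments": [
    {"slide": [-0.004, 0, 0], "spin": 0},
    {"slide": [-0.003, 0, 0], "spin": 0},
    {"slide": [-0.003, 0, 0], "spin": 0},
    {"slide": [0, 0, 0], "spin": 0}
  ]
}}

```text
clock: 12.7
position: [0.5785, 0.0149, 0.1308]
ee_rot: [0.001, 0.707, 0.707, 0.0]
contact_force: [-2.4, 0.1, 5.7]
width: 0.0121
```

Call:
{"api": "servo_tool", "payload": {
  "increments": [
    {"slide": [-0.003, 0, 0], "spin": 0},
    {"slide": [-0.003, 0, 0], "spin": 0},
    {"slide": [0, 0, 0], "spin": 0}
  ]
}}

```text
clock: 13.0
position: [0.5785, 0.0126, 0.1309]
ee_rot: [-0.002, 0.708, 0.706, 0.003]
contact_force: [-1.8, 9.8, 7.3]
width: 0.0117
```

Call:
{"api": "servo_tool", "payload": {
  "increments": [
    {"slide": [-0.002, 0, 0], "spin": 0},
    {"slide": [0, 0, 0], "spin": 0},
    {"slide": [0, 0, 0], "spin": 0},
    {"slide": [0, 0, 0], "spin": 0}
  ]
}}

```text
clock: 13.4
position: [0.5785, 0.0123, 0.1311]
ee_rot: [-0.002, 0.708, 0.706, 0.004]
contact_force: [-0.9, 12.4, 7.3]
width: 0.012
```

```bash
python3 - <<'E'
from h import *
s0=manip.get_state();print(s0['position'],s0['contact_force'],s0['moment'])
t=eyes.get_image('top');s=eyes.get_image('side')
a=cv2.resize(t[130:230,280:380],None,fx=4,fy=4,interpolation=cv2.INTER_CUBIC)
b=cv2.resize(s[160:260,290:390],None,fx=4,fy=4,interpolation=cv2.INTER_CUBIC)
cv2.imwrite('pics/k5.png',np.hstack([a,b]))
E
```

```text
[0.57849877 0.0123261  0.13110006] [-0.91620767 12.43954582  7.25040886] [2.04859868 0.22481705 0.06764655]
```

View pics/k5.png

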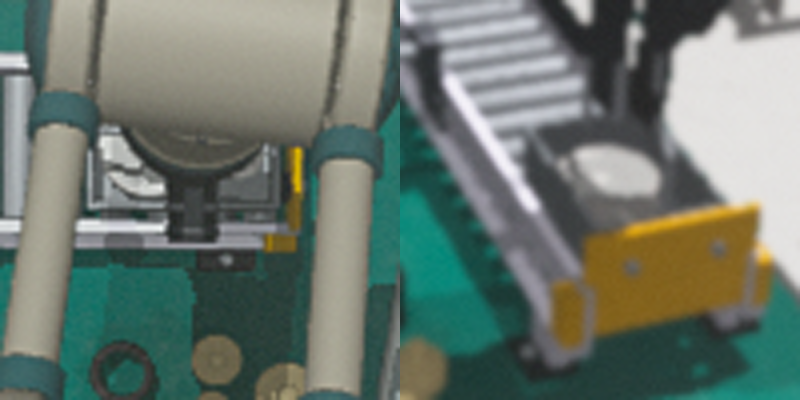

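The tote is up against the yellow stop, with the tote edge at about (282,190) and the stop at (292,185). There is a steady 12 N push and it is at rest. Ease the push and lift.

Call:
{"api": "servo_tool", "payload": {
  "increments": [
    {"slide": [0.003, 0, 0], "spin": 0},
    {"slide": [0.002, 0, 0], "spin": 0},
    {"slide": [0, 0, -0.005], "spin": 0},
    {"slide": [0, 0, -0.01], "spin": 0},
    {"slide": [0, 0, -0.015], "spin": 0},
    {"slide": [0, 0, -0.02], "spin": 0},
    {"slide": [0, 0, -0.02], "spin": 0},
    {"slide": [0, 0, -0.01], "spin": 0}
  ],
  "newtons": 60
}}

```text
clock: 14.3
position: [0.579, 0.0122, 0.2113]
ee_rot: [0.001, 0.707, 0.707, 0.001]
contact_force: [-0.2, -0.6, -5.5]
width: 0.012
```

```bash
python3 - <<'E'
from h import *
s0=manip.get_state();print(s0['position'],s0['contact_force'],s0['moment'],s0['ee_rot'])
s=eyes.get_image('side')
cv2.imwrite('pics/k6.png',cv2.resize(s[130:260,270:420],None,fx=4,fy=4,interpolation=cv2.INTER_CUBIC))
E
```

```text
[0.57896715 0.01215891 0.21132265] [-0.23169009 -0.64789595 -5.54556228] [-0.06270597 -0.12174858  0.03801529] [1.02950722e-03 7.07483030e-01 7.06729268e-01 6.65605408e-04]
```

View pics/k6.png

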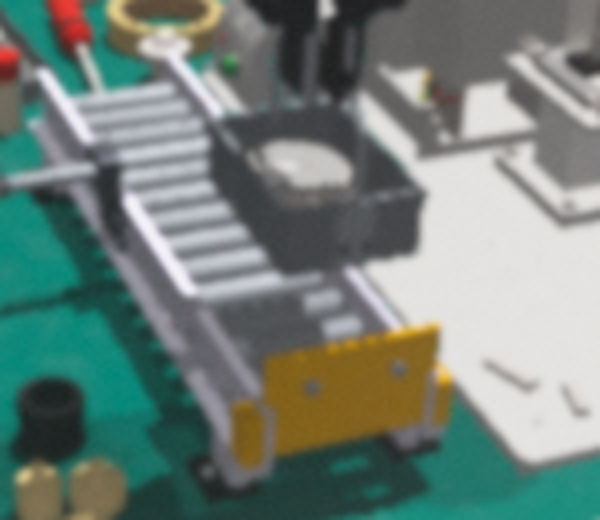

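The tote hangs level, well above the rollers, with the samples inside. Move it over the scale.

Call:
{"api": "servo_tool", "payload": {
  "increments": [
    {"slide": [-0.012, 0, 0], "spin": 0},
    {"slide": [-0.025, -0.003, 0], "spin": 0},
    {"slide": [-0.03, -0.007, 0], "spin": 0},
    {"slide": [-0.032, -0.01, 0], "spin": 0},
    {"slide": [-0.032, -0.01, 0], "spin": 0},
    {"slide": [-0.032, -0.01, 0], "spin": 0},
    {"slide": [-0.026, -0.007, 0], "spin": 0},
    {"slide": [-0.016, -0.003, 0], "spin": 0}
  ]
}}

```text
clock: 15.15
position: [0.5261, -0.1949, 0.2082]
ee_rot: [-0.001, 0.708, 0.706, -0.001]
contact_force: [-0.1, 1.0, -6.8]
width: 0.0118
```

Call:
{"api": "servo_tool", "payload": {
  "increments": [
    {"slide": [-0.0065, -0.001, 0], "spin": 0},
    {"slide": [0, 0, 0], "spin": 2.5},
    {"slide": [0, 0, 0], "spin": 4.5},
    {"slide": [0, 0, 0], "spin": 2.5},
    {"slide": [0, 0, 0], "spin": 0},
    {"slide": [0, 0, 0], "spin": 0}
  ]
}}

```text
clock: 15.75
position: [0.5271, -0.198, 0.2094]
ee_rot: [-0.0, 0.763, 0.647, 0.0]
contact_force: [-0.5, -0.7, -4.8]
width: 0.0118
```

```bash
python3 - <<'E'
from h import *
s0=manip.get_state();print(s0['position'],s0['contact_force'],s0['moment'],s0['ee_rot'])
t=eyes.get_image('top');s=eyes.get_image('side')
cv2.imwrite('pics/t7.png',cv2.resize(t[130:260,350:470],None,fx=4.5,fy=4.5,interpolation=cv2.INTER_CUBIC))
cv2.imwrite('pics/s7.png',cv2.resize(s[200:360,270:430],None,fx=3.7,fy=3.7,interpolation=cv2.INTER_CUBIC))
E
```

```text
[ 0.52707345 -0.19803921  0.2094023 ] [-0.48166815 -0.68027385 -4.79364854] [-0.04626506  0.03674404 -0.00402246] [-4.98202215e-04  7.62889033e-01  6.46529240e-01  1.30281113e-04]
```

View pics/t7.png

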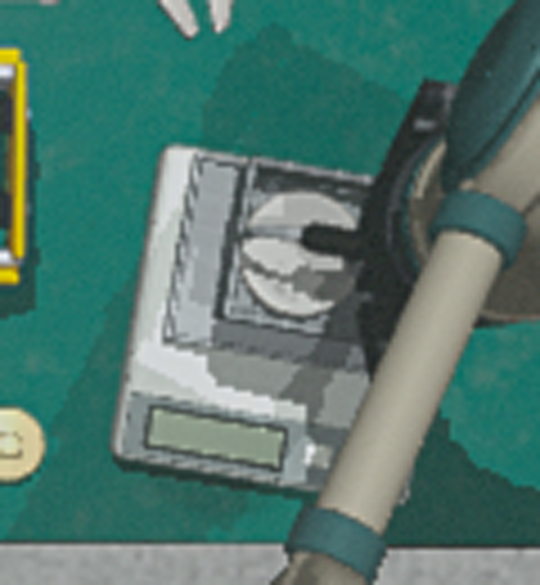

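View pics/s7.png

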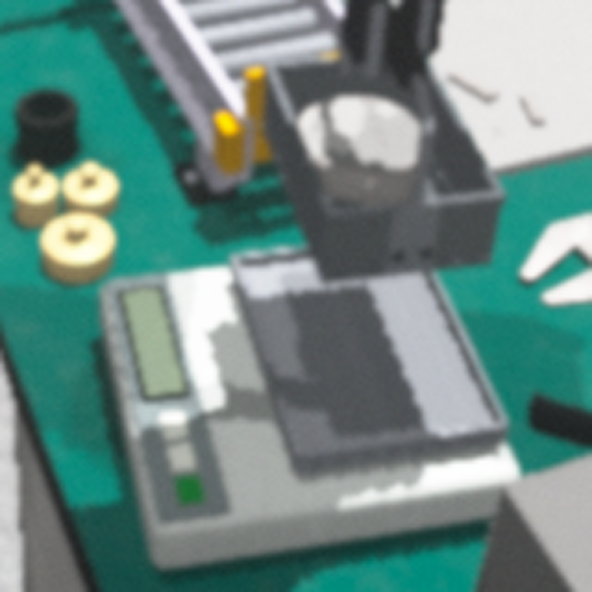

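```bash
python3 - <<'E'
from h import *
np.set_printoptions(precision=4,suppress=True)
t7=cr((350,130),4.5);s7=cr((270,200),3.7)
for p in((251,158),(220,317)):print('toprim',plane('top',t7(*p),.176))
a,b=[plane('top',t7(*p),.176) for p in((251,158),(220,317))]
m=(a+b)/2;ps=np.radians(-9.5);u=np.array([-np.sin(ps),np.cos(ps)]);v=np.array([np.cos(ps),np.sin(ps)])
print('len',np.linalg.norm(a-b),'centre',m[:2]-.054*u)
for p in((500,190),(322,208),(275,68)):print('s rim',plane('side',s7(*p),.176))
for p in((327,278),(495,262)):print('s bot',plane('side',s7(*p),.138))
c0=np.array([.527,-.198])
for n in('top','side'):
  f=t7 if n=='top' else s7
  for sx in(1,-1):
    for sy in(1,-1):
      q=c0+sx*.054*u+sy*.038*v
      o,k=((350,130),4.5) if n=='top' else ((270,200),3.7)
      print(n,sx,sy,[(((proj(n,[*q,z])-o)+.5)*k-.5).round() for z in(.176,.138)])
E
```

```text
toprim [ 0.5722 -0.1499  0.176 ]
toprim [ 0.4989 -0.1359  0.176 ]
len 0.07464284985969401 centre [ 0.5266 -0.1962]
s rim [ 0.5545 -0.2509  0.176 ]
s rim [ 0.481  -0.2368  0.176 ]
s rim [ 0.5017 -0.1421  0.176 ]
s bot [ 0.4856 -0.2382  0.138 ]
s bot [ 0.5566 -0.2532  0.138 ]
top 1 1 [array([253., 155.]), array([238., 164.])]
top 1 -1 [array([225., 318.]), array([212., 320.])]
top -1 1 [array([484., 196.]), array([461., 203.])]
top -1 -1 [array([457., 359.]), array([434., 359.])]
side 1 1 [array([425.,  49.]), array([416., 115.])]
side 1 -1 [array([265.,  65.]), array([261., 131.])]
side -1 1 [array([511., 199.]), array([498., 269.])]
side -1 -1 [array([330., 221.]), array([323., 292.])]
```

Call:
{"api": "servo_tool", "payload": {
  "increments": [
    {"slide": [-0.0038, 0.0016, 0], "spin": -1},
    {"slide": [0, 0, 0.015], "spin": 0},
    {"slide": [0, 0, 0.02], "spin": 0},
    {"slide": [0, 0, 0.02], "spin": 0},
    {"slide": [0, 0, 0.01], "spin": 0},
    {"slide": [0, 0, 0.003], "spin": 0},
    {"slide": [0, 0, 0], "spin": 0},
    {"slide": [0, 0, 0], "spin": 0}
  ]
}}

```text
clock: 16.65
position: [0.5288, -0.2033, 0.1428]
ee_rot: [0.001, 0.758, 0.653, 0.0]
contact_force: [-0.3, 0.4, -5.0]
width: 0.0112
```

```bash
python3 - <<'E'
from h import *
s0=manip.get_state();print(s0['position'],s0['contact_force'],s0['moment'],s0['ee_rot'])
t=eyes.get_image('top');s=eyes.get_image('side')
cv2.imwrite('pics/t8.png',cv2.resize(t[130:260,350:470],None,fx=4.5,fy=4.5,interpolation=cv2.INTER_CUBIC))
cv2.imwrite('pics/s8.png',cv2.resize(s[200:360,270:430],None,fx=3.7,fy=3.7,interpolation=cv2.INTER_CUBIC))
E
```

```text
[ 0.52875358 -0.20329306  0.14277352] [-0.34786039  0.44464082 -5.0243995 ] [-0.01268005  0.00551858 -0.0392544 ] [9.82694296e-04 7.57737697e-01 6.52558380e-01 4.21016715e-04]
```

View pics/t8.png

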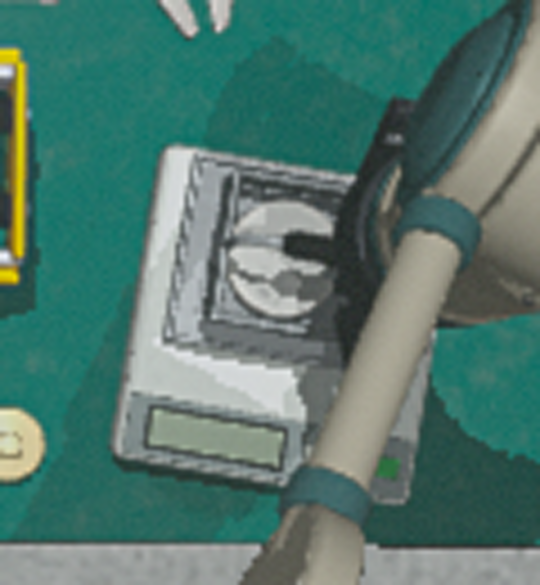

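View pics/s8.png

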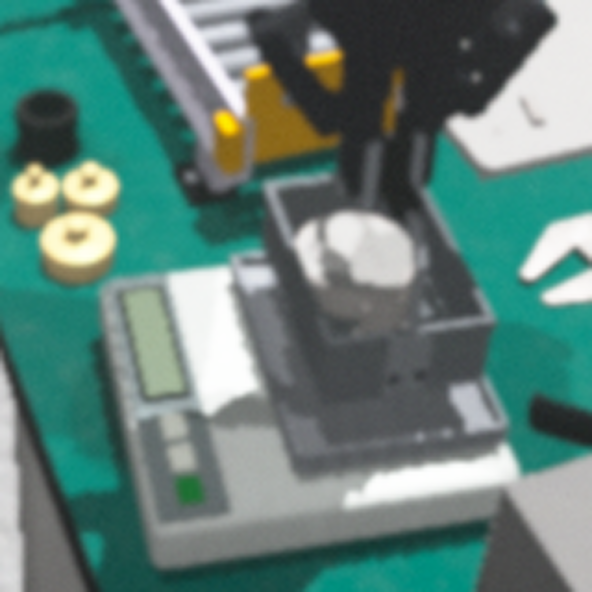

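```bash
python3 - <<'E'
from h import *
np.set_printoptions(precision=4,suppress=True)
t7=cr((350,130),4.5);s7=cr((270,200),3.7)
ps=np.radians(-9.3);u=np.array([-np.sin(ps),np.cos(ps)])
def rep(n,a,b,sg):
    print(n,a,b,'yaw',np.degrees(np.arctan2(a[1]-b[1],a[0]-b[0])),'len',np.linalg.norm(a-b),'c',((a+b)/2)[:2]-sg*.054*u)
rep('top',plane('top',t7(233,171),.11),plane('top',t7(205,322),.11),1)
rep('srim',plane('side',s7(493,320),.11),plane('side',s7(318,340),.11),-1)
rep('sbot',plane('side',s7(488,376),.072),plane('side',s7(321,398),.072),-1)
# project ideal tote & pan into images
c0=np.array([.528,-.1995]);v=np.array([np.cos(ps),np.sin(ps)])
for n,o,k in(('top',(350,130),4.5),('side',(270,200),3.7)):
  for nm,hx,hy,z in(('rim',.054,.038,.11),('bot',.054,.038,.072),('pan',.065,.049,.054)):
    print(n,nm,[tuple((((proj(n,[*(c0+sx*hx*u+sy*hy*v),z])-o)+.5)*k-.5).round().astype(int)) for sx,sy in((1,1),(1,-1),(-1,-1),(-1,1))])
E
```

```text
top [ 0.5726 -0.1534  0.11  ] [ 0.4983 -0.1399  0.11  ] yaw -10.272769986991026 len 0.07549838787242368 c [ 0.5267 -0.1999]
srim [ 0.5563 -0.2593  0.11  ] [ 0.4807 -0.2445  0.11  ] yaw -11.027374200144873 len 0.07709957040818412 c [ 0.5272 -0.1986]
sbot [ 0.5609 -0.2569  0.072 ] [ 0.4856 -0.2433  0.072 ] yaw -10.245366560626167 len 0.07656697925212584 c [ 0.532  -0.1968]
top rim [(np.int64(231), np.int64(168)), (np.int64(205), np.int64(320)), (np.int64(422), np.int64(358)), (np.int64(447), np.int64(205))]
top bot [(np.int64(218), np.int64(175)), (np.int64(193), np.int64(322)), (np.int64(402), np.int64(358)), (np.int64(427), np.int64(211))]
top pan [(np.int64(194), np.int64(154)), (np.int64(163), np.int64(340)), (np.int64(411), np.int64(383)), (np.int64(442), np.int64(197))]
side rim [(np.int64(413), np.int64(162)), (np.int64(261), np.int64(180)), (np.int64(323), np.int64(343)), (np.int64(494), np.int64(319))]
side bot [(np.int64(405), np.int64(222)), (np.int64(257), np.int64(240)), (np.int64(316), np.int64(406)), (np.int64(482), np.int64(382))]
side pan [(np.int64(416), np.int64(232)), (np.int64(229), np.int64(255)), (np.int64(296), np.int64(457)), (np.int64(509), np.int64(425))]
```

The tote outline lies within about 2 mm and 1° of the ideal outline in both views. Lower gently.

Call:
{"api": "servo_tool", "payload": {
  "increments": [
    {"slide": [0, 0, 0.006], "spin": -0.5},
    {"slide": [0, 0, 0.006], "spin": -0.3},
    {"slide": [0, 0, 0.005], "spin": 0},
    {"slide": [0, 0, 0.003], "spin": 0},
    {"slide": [0, 0, 0.001], "spin": 0},
    {"slide": [0, 0, 0], "spin": 0},
    {"slide": [0, 0, 0], "spin": 0}
  ]
}}

```text
clock: 17.45
position: [0.5281, -0.2029, 0.1209]
ee_rot: [0.0, 0.753, 0.658, 0.0]
contact_force: [-0.2, 0.2, -5.1]
width: 0.0118
```

Call:
{"api": "servo_tool", "payload": {
  "increments": [
    {"slide": [0, 0, 0.001], "spin": 0},
    {"slide": [0, 0, 0.001], "spin": 0},
    {"slide": [0, 0, 0.001], "spin": 0},
    {"slide": [0, 0, 0], "spin": 0},
    {"slide": [0, 0, 0], "spin": 0}
  ]
}}

```text
clock: 17.95
position: [0.5279, -0.2031, 0.1181]
ee_rot: [0.0, 0.753, 0.658, -0.0]
contact_force: [-1.0, -0.1, -2.3]
width: 0.0114
```

Touching down (force −5.1 → −2.3 N). One more millimetre.

Call:
{"api": "servo_tool", "payload": {
  "increments": [
    {"slide": [0, 0, 0.001], "spin": 0},
    {"slide": [0, 0, 0.001], "spin": 0},
    {"slide": [0, 0, 0], "spin": 0},
    {"slide": [0, 0, 0], "spin": 0}
  ]
}}

```text
clock: 18.35
position: [0.5277, -0.2031, 0.1179]
ee_rot: [0.001, 0.753, 0.658, -0.0]
contact_force: [-5.5, -0.1, 8.3]
width: 0.0117
```

```bash
python3 - <<'E'
from h import *
t=eyes.get_image('top');s=eyes.get_image('side')
cv2.imwrite('pics/s9.png',cv2.resize(s[200:360,270:430],None,fx=3.7,fy=3.7,interpolation=cv2.INTER_CUBIC))
E
```

```text
(no output)
```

View pics/s9.png

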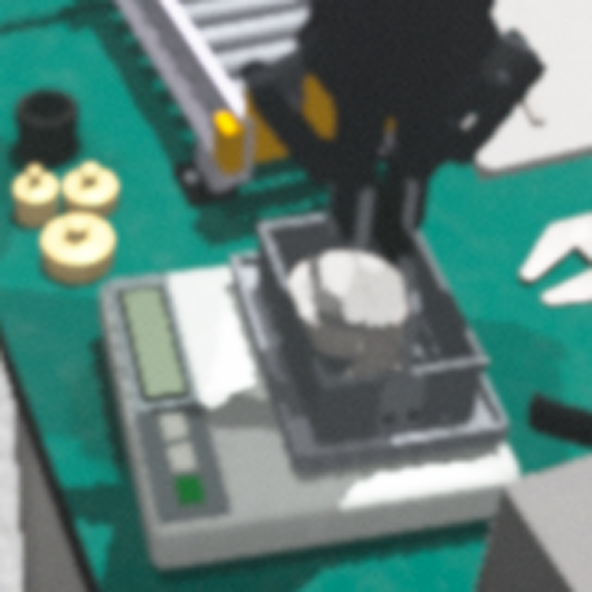

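The tote is inside the pan edge at the expected height. Release and withdraw.

Call:
{"api": "servo_tool", "payload": {
  "increments": [
    {"slide": [0, 0, -0.001], "spin": 0},
    {"slide": [0, 0, 0], "spin": 0}
  ]
}}

```text
clock: 18.65
position: [0.5278, -0.2031, 0.118]
ee_rot: [0.0, 0.753, 0.658, -0.0]
contact_force: [-3.9, -0.4, 7.7]
width: 0.0115
```

Call:
{"api": "servo_tool", "payload": {
  "increments": [
    {"slide": [0, 0, 0], "spin": 0},
    {"slide": [0, 0, 0], "spin": 0},
    {"slide": [0, 0, 0], "spin": 0},
    {"slide": [0, 0, 0], "spin": 0},
    {"slide": [0, 0, -0.01], "spin": 0},
    {"slide": [0, 0, -0.03], "spin": 0},
    {"slide": [0, 0, -0.04], "spin": 0},
    {"slide": [0, 0, -0.03], "spin": 0}
  ],
  "hand": 0.5
}}

```text
clock: 19.45
position: [0.5286, -0.2031, 0.2296]
ee_rot: [0.001, 0.753, 0.658, 0.001]
contact_force: [-0.0, -0.4, 0.6]
width: 0.043
```

Call:
{"api": "servo_tool", "payload": {
  "increments": [
    {"slide": [0.03, -0.02, -0.01], "spin": 0},
    {"slide": [0.04, -0.02, 0], "spin": 0},
    {"slide": [0.04, -0.02, 0], "spin": 0},
    {"slide": [0.04, -0.02, 0], "spin": 0},
    {"slide": [0.04, -0.02, 0], "spin": 0},
    {"slide": [0.03, -0.01, 0], "spin": 0},
    {"slide": [0, 0, 0], "spin": 0}
  ]
}}

```text
clock: 20.15
position: [0.4473, 0.0333, 0.2378]
ee_rot: [-0.0, 0.752, 0.659, 0.001]
contact_force: [-0.6, -0.3, -0.6]
width: 0.0423
```

```bash
python3 - <<'E'
from h import *
print(manip.get_state()['position'])
t=eyes.get_image('top');s=eyes.get_image('side')
cv2.imwrite('pics/t10.png',cv2.resize(t[130:260,350:470],None,fx=4.5,fy=4.5,interpolation=cv2.INTER_CUBIC))
cv2.imwrite('pics/s10.png',cv2.resize(s[200:360,270:430],None,fx=3.7,fy=3.7,interpolation=cv2.INTER_CUBIC))
E
```

```text
[0.44726829 0.03331042 0.2377511 ]
```

View pics/t10.png

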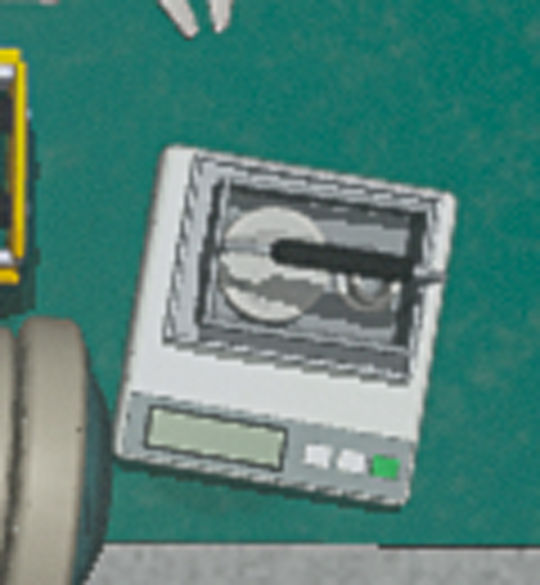

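View pics/s10.png

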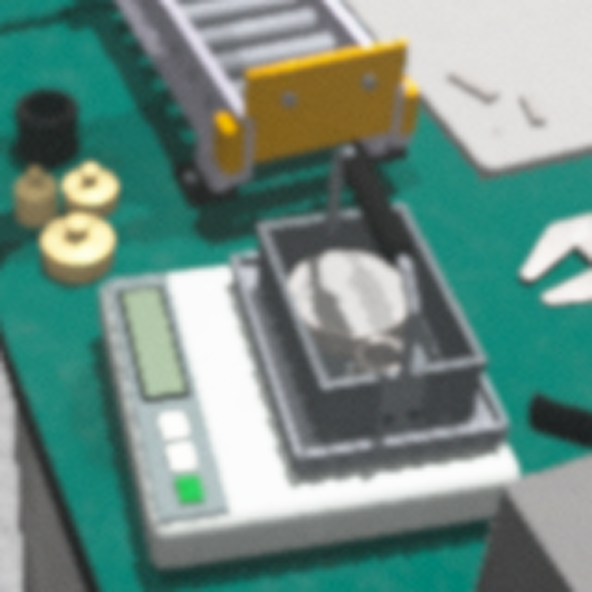

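The tote stands flat inside the pan edge with the disc and bush in it. One last numeric check.

```bash
python3 - <<'E'
from h import *
np.set_printoptions(precision=4,suppress=True)
t7=cr((350,130),4.5);s7=cr((270,200),3.7)
P=[plane('top',t7(*p),.085) for p in((226,178),(201,326),(409,363),(432,213))]
print(np.mean(P,0))
P=[plane('side',s7(*p),.085) for p in((258,224),(405,205),(484,360),(323,387))];print(np.mean(P,0))
ps=np.radians(-9.3);u=np.array([-np.sin(ps),np.cos(ps)]);v=np.array([np.cos(ps),np.sin(ps)])
c0=np.array([.528,-.1995])
for n,o,k in(('top',(350,130),4.5),('side',(270,200),3.7)):
    print(n,[tuple((((proj(n,[*(c0+sx*.054*u+sy*.038*v),.085])-o)+.5)*k-.5).round().astype(int).tolist()) for sx,sy in((1,1),(1,-1),(-1,-1),(-1,1))])
E
```

```text
[ 0.5257 -0.2003  0.085 ]
[ 0.5271 -0.2009  0.085 ]
top [(222, 173), (197, 322), (409, 358), (434, 209)]
side [(408, 202), (259, 220), (318, 385), (486, 361)]
```

Within about 2 mm of the pan centre in both views, so I'm handing in.

```bash
python3 -c "
from rig import manip
print(manip.sign_off(), manip.get_state()['clock'])"
```

```text
the job is handed in; nothing more can be done
the job is handed in; nothing more can be done
```

The tote stands released on the scale pan with both samples in it, and I handed the job in at about 20 s of the allowed 54 s. No verdict came back.

- **Bolt:** I drew it by its knob until it stopped hard. Pulling and then pushing it with about 18 N moved it no further. The knob travel I measured was only about 39–41 mm, not 45 mm. The tip also started about 10 mm short of the lane's middle, so I took the bolt to have been partly drawn at the start. I could not read the joint value directly to confirm it passed 40 mm.
- **Rolling:** I rolled the tote along by its handle, without lifting it, to the end stop. It rested there under a steady push of about 12 N before I lifted it.
- **Placing:** I carried the tote level over the stop and lowered it onto the pan. I let go after the force showed it had touched down.
- **Last check:** Both cameras put the tote's centre within about 2.5 mm of the pan's centre. It looks flat inside the raised edge and lined up within about 1°. The weights and loupe look undisturbed in the side view, and the arm is clear of everything.

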